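# Press the mill's crank home and lock it with the hairpin clip

### The arm

A 6-joint arm with a two-finger parallel gripper is mounted at the origin on the work surface. World frame = base frame: x ahead of the robot, y to its left, z up, the work surface at z = 0. Lengths are in mm, angles in rad, forces in N, time in s.
With the tool pointing down it reaches from about 375 to 900 mm from the base axis. Payload 3.1 kg.
Tool frame: the origin (TCP) lies between the finger pads; the fingertips stand 11 mm ahead of it and the grasp point (between the pads) lies 8 mm behind it (robot.tip_extent is the distance from the TCP to the fingertips, in mm); z points along the fingers, y is the line along which they close (so a half turn about z gives the same grasp; the last joint's range is limited). The gripper opens to 85 mm and grips with 20 to 120 N. Pads are 22 mm wide; open, the fingers measure 114 mm over their backs; the gripper's body (76 mm by 85 mm) begins 54 mm behind the grasp point. The pads swing forward as they close: fully open they stand 13 mm farther back than shut.
Start: joints at [-1.438, 0.527, 1.433, -0, 1.181, -0.178], TCP at [191.756, -594.833, 242.31] pointing down, gripper open.
Joint ranges: [-3.08, 3.08], [-0.75, 2.2], [0.22, 2.44], [-1.43, 4.57], [0, 2.65], [-2.85, 2.85]. Speed limits (rad/s): [2.79, 2.79, 3.14, 3.14, 3.14, 3.14].

### API

Orientations are given as [roll, pitch, yaw] about the fixed x, y, z axes, in that order (R = Rz(yaw) Ry(pitch) Rx(roll)).
In Python, from workcell import readout, eyes, order, robot gives the robot as it stands.
- The arm moves only by the tool drive_tool, never from a script. Its argument "targets" is text: rows parted by semicolons, each of 6 numbers parted by spaces: the shift along the tool's x, y, z normalised to -1 to 1, where 1 is 0.15 m, then the turn, a rotation vector about the tool's x, y, z normalised to -1 to 1, where 1 is 45 degrees. A call has 1 to 12 rows; each row shifts and turns the commanded pose from where the row before left it, along the tool's axes as they then stand; what a row does not reach is not made up. A row lasts 1/8 s, in which the tool goes at most 62.5 mm and 10.7 degrees, less where a joint would pass 70% of its speed; a pose out of reach is approached as far as the arm can. A call with a number of a shift or a turn outside -1 to 1 is refused whole. A call with a gripper value outside its range is refused whole. "claw" is the opening, from 0 (shut) to 1 (fully open), set as the call begins (left out, the last holds). The fingers move at their own pace and stop on an object; "force" is the grip in N (left out, the last holds). Time passes only in rows, so rows that do not move let the fingers close. It gives the time, the measured TCP pose, the force, the opening and the grip force at its end, in the units of the state.
- readout.read_state(): the state, without advancing time (a new reading comes with each control period).
- eyes.grab_frame(name): name is "scene" or "side" or "wrist"; returns a dict with "img" (420x560x3 uint8, red, green, blue), "range_z" (420x560 float32, mm along the optical axis (not along the pixel's ray), 0 where there is no reading), "fx", "fy", "cx", "cy" (pixels), "D" ([k1, k2, p1, p2, k3] as OpenCV has them; the pictures are not rectified), "T" (4x4, takes a point from camera to world coordinates); the wrist camera has in their place "hand_eye" (4x4, takes a point from camera to tool coordinates, whose origin is the TCP and whose axes are the flange's). Camera axes: x right, y up, looking along -z (the intrinsics and any distortion apply to the point x, -y, -z); pixel columns grow to the right and rows downward; lengths in mm; the calibration is good to about 2 mm. A picture is of the moment at which its call begins: read the wrist's pose just before it.
- order.finish_job(): hands the job in; it is judged then, once.
Trained networks look in the newest picture that a camera, given by its name, has taken for a name from the list of things; names that differ only in an ending like _2 or _b are one class to them, and where a whole thing is asked for, a point or a joint stands for the part that bears it (a point fixed in the world has none). Each returns a list of dicts, best first, with "score" (0 to 1); they miss things now and then, are a little off and sometimes report something else, mostly with a low value. They report only what shows in the picture. A call takes as long as a camera call. They do not tell look-alikes from the thing itself.
- eyes.cut_out(camera, query): "region" (420x560 bool, what is visible of it) and "box" ([left, top, right, bottom] in pixels, round what is visible of it).
- eyes.mark_of(camera, query): "position" ([column, row] in pixels: a listed point, or the origin of a listed thing).
The state is a dict: "t": time; "joint_pos": joint angles; "qd": joint speeds; "joint_efforts": joint torques, N m; "tcp_pos": TCP position; "tool_rot": TCP orientation; "wrist_force": force on the tool from outside, world axes, zero at the start; "torque": the same for the moment, N m; "grip_width": finger opening in mm; "gripper_force": force on a finger pad.
Only numpy, scipy, OpenCV 4.12 (cv2) and the standard library are available. Lean on these libraries where they do the work, as an engineer would, in place of code of your own. Each camera call takes 0.05 s, during which the arm holds its last target. There are 200 camera calls.

### The job

The crank of the hand mill has been put back on its spindle but sits too high: press it gently down until it is fully home. Then take the hairpin clip from its wooden rest and slide its straight leg through the cross hole of the spindle, from the side away from the crank arm, until the sprung leg has snapped around the shank and the loop is pushed right up against it; never push hard, let go of the clip, and leave the other things on the bench where they are.

Things in the scene. Friction and masses are not known exactly. Their poses are not given: they have to be found in the camera images.
- mill: Blue hand mill bolted down: 150 mm square foot, drum 110 mm across, cap up to 136 mm, vertical steel spindle 16 mm in diameter on its axis. Origin: centre of the foot's underside, on that axis. z up, x along the crank arm; spindle and crank do not turn. The grind setting puts spindle, crank seat and hole together up to 12 mm above or below nominal (fixed for the run); poses do not show this.
- hole_nominal (a point): Nominal centre (184 mm up) of the spindle's cross hole, 8 mm wide, 7 mm high, right through along mill x, mouth side edges rounded; axes as the mill's. The true hole is up to 12 mm higher or lower, always 18 mm above the home crank's top face: feel that face or feel for the hole. The spindle ends 16 mm above the hole. The clip enters from the -x side; home, its origin is 30 mm from here in -x.
- press_nominal (a point): Nominal place to press the crank: centre line of the arm's top face, 50 mm from the spindle axis, where that face is once the crank is home (166 mm up, but really up to 12 mm higher or lower with the grind setting). At the start the face is 12 to 20 mm above its true home.
- crank (a joint): Height (m) of the crank above home: 0 = home on a hard stop; 0.012 to 0.020 at the start, covering the hole. Slides stiffly (about 9 N friction, 3.5 N weight helps) and stays put. Brass hub 40 mm across round the spindle, flat dark arm 28 mm wide and 10 mm thick out to 160 mm along mill +x, hub and arm tops level; wooden knob 30 mm across, 50 mm high, at 145 mm.
- clip: Hairpin clip of 5 mm steel wire, flat, 91 mm long, about 90 g. Origin: centre of its loop, mid-thickness (27.5 mm up on the rest); x along the legs, z up. Red flat grips on the loop's two sides, 24 mm long, 12 mm high, 27 mm over the outside: pinch them across y. Round back to x = -24. Straight leg on y = 0 from a shoulder at x = 22 (stops on the shank) to the tip at 72, last 6 mm 3.6 mm thick.
- clip_spring (a joint): Opening (rad) of the clip's sprung leg (+y side of the straight leg, inward bump at clip x = 38 mm, flared end at x = 54): 0 relaxed. The flare meets the shank about 25 mm short of home; it takes 4 to 10 N to climb the bump, which rides over the shank 14 to 3 mm short of home (0.22 to 0.28 rad), then snaps in and helps; the shoulder stops firmly. At home 0.1 to 0.18. Either way up will do.
- rest: Wooden bar fixed to the bench, 100 mm long (x), 14 mm wide (y), 25 mm high; origin at the centre of its underside. The clip lies flat on it lengthwise, its origin about 20 mm from the bar's middle towards the bar's -x end, the red grips hanging just beyond both sides of the bar so that fingers can reach down beside them.
- oil: Yellow oil bottle, 68 mm across, 170 mm high, origin under its centre. Leave alone.
- honey_jar: Amber jar with a steel lid, 72 mm across, 90 mm high, origin under its centre. Leave alone.
- tub: White open tub, 90 mm across, 60 mm high, origin under its centre. Leave alone.
- spoon: Steel spoon, 150 mm long, lying flat. Leave alone.
- brush: Cleaning brush, 160 mm long, lying flat. Leave alone.
- spacer: Spare brass spacer ring, 32 mm across, 8 mm high, lying flat. Leave alone.
- mug: White mug, 80 mm across, 90 mm high, origin under its centre. Leave alone.
Not all that is in view belongs to the job. Leave any blue or pink look-alike of the clip alone.

How it is judged:
By the outcome, as a careful person would: the job done as asked, in the order asked, and still so for the second after the job is handed in, with the robot touching nothing.
It also fails if it takes over 67 s, if anything falls off the work surface, if the arm or the gripper's body presses on something with over 40 N, if the wrist force passes 120 N, or if a joint passes its speed limit or range.

## Working session

There is one attempt and no reset: what is moved stays moved. The work goes in short steps, Python scripts to look and compute and a tool call to move; the robot and the scene stay as the last step left them, time stands still between calls to the robot, and variables do not carry over. Pictures are saved under pics/ and viewed, at most 10 in all, crops included, and the job is handed in when it is done.

Besides the shell and the picture viewer there is one more tool, called after "Call:" by a JSON object that holds its "fn" and its "kwargs". drive_tool: Moves the arm, as the interface text tells. Scaled input: -1 to 1 covers 0.15 m each way for a shift and 45 degrees each way for a turn. Its arguments: {"type":"object","properties":{"targets":{"type":"string"},"claw":{"type":"number"},"force":{"type":"number"}},"required":["targets"]}

```bash
ls; mkdir -p pics; cat > h.py <<'E'
import numpy as np, cv2
from scipy.spatial.transform import Rotation as R
from workcell import readout, eyes, order, robot
def pose(s=None):
    s=s or readout.read_state(); T=np.eye(4); T[:3,:3]=R.from_euler('xyz',s['tool_rot']).as_matrix(); T[:3,3]=s['tcp_pos']; return T
def grab(n):
    P=pose(); f=eyes.grab_frame(n)
    f['W']=f['T'] if 'T' in f else P@f['hand_eye']; return f
def rays(f,px):
    K=np.array([[f['fx'],0,f['cx']],[0,f['fy'],f['cy']],[0,0,1]])
    u=cv2.undistortPoints(np.array(px,float).reshape(-1,1,2),K,np.array(f['D'])).reshape(-1,2)
    return np.c_[u[:,0],-u[:,1],-np.ones(len(u))]
def pts(f,px):
    px=np.array(px); z=f['range_z'][px[:,1].astype(int),px[:,0].astype(int)]
    p=rays(f,px)*z[:,None]; return (p@f['W'][:3,:3].T+f['W'][:3,3])[z>0]
def onz(f,px,h):
    d=rays(f,px)@f['W'][:3,:3].T; o=f['W'][:3,3]; return o+d*((h-o[2])/d[:,2])[:,None]
def regpts(f,reg):
    v,u=np.nonzero(reg); return pts(f,np.c_[u,v])
def toolshift(dw): return pose()[:3,:3].T@np.array(dw)/150
E
python3 - <<'E'
from h import *
F={n:grab(n) for n in ('scene','side','wrist')}
s=readout.read_state(); print(s['t'],s['tcp_pos'],s['tool_rot'],s['wrist_force'])
ims=[]
for n in ('scene','side'):
    f=F[n]; im=f['img'][:,:,::-1].copy(); print(n,np.round(f['W'],2).tolist())
    for q in ('mill','clip','rest','crank','oil','honey_jar','tub','mug','spoon','brush','spacer'):
        for r in eyes.cut_out(n,q):
            if r['score']<.2: continue
            p=regpts(f,r['region']); print(n,q,round(r['score'],2),np.round(r['box']).tolist(),np.round(np.median(p,0)) if len(p) else None, np.round(np.percentile(p,[2,98],0)).tolist() if len(p) else '')
    for q in ('clip','rest','mill','hole_nominal','press_nominal'):
        print(n,q,[(round(r['score'],2),np.round(r['position'],1).tolist()) for r in eyes.mark_of(n,q)])
    cv2.imwrite(f'pics/{n}.png',im)
cv2.imwrite('pics/wrist.png',F['wrist']['img'][:,:,::-1])
E
```

```text
pics
0.15 [ 191.68966099 -594.31153833  241.53871949] [-3.13989108e+00 -3.32769712e-04  3.11792593e-01] [0.61200336 0.21093483 0.98734022]
scene [[-0.03, -0.61, 0.79, 1297.84], [1.0, -0.03, 0.02, 12.82], [0.01, 0.79, 0.61, 701.78], [0.0, 0.0, 0.0, 1.0]]
scene mill 0.78 [282.0, 182.0, 357.0, 272.0] [615.  93.  86.] [[523.0, 21.0, 4.0], [721.0, 171.0, 227.0]]
scene clip 0.63 [173.0, 204.0, 192.0, 217.0] [ 432. -301.    8.] [[395.0, -327.0, -1.0], [462.0, -271.0, 14.0]]
scene clip 0.53 [199.0, 216.0, 212.0, 240.0] [ 514. -210.   29.] [[463.0, -228.0, 0.0], [563.0, -198.0, 35.0]]
scene clip 0.42 [236.0, 233.0, 260.0, 239.0] [519. -79.   7.] [[512.0, -124.0, 0.0], [540.0, -59.0, 15.0]]
scene rest 0.61 [198.0, 222.0, 208.0, 244.0] [ 557. -211.   22.] [[489.0, -220.0, 7.0], [571.0, -206.0, 28.0]]
scene crank 0.55 [317.0, 188.0, 351.0, 241.0] [668. 117. 185.] [[556.0, 80.0, 121.0], [724.0, 142.0, 234.0]]
scene oil 0.93 [98.0, 214.0, 136.0, 278.0] [ 677. -381.   90.] [[541.0, -446.0, 1.0], [692.0, -359.0, 170.0]]
scene honey_jar 0.8 [219.0, 250.0, 250.0, 299.0] [ 723. -105.   66.] [[674.0, -1
[... 2796 characters left out ...]
], [424.0, 34.0, 23.0]]
side spoon 0.34 [336.0, 318.0, 370.0, 378.0] [ 651. -408.  111.] [[626.0, -425.0, 10.0], [685.0, -375.0, 172.0]]
side brush 0.57 [200.0, 234.0, 242.0, 269.0] [359. -20.  19.] [[313.0, -86.0, 10.0], [422.0, 31.0, 23.0]]
side brush 0.34 [253.0, 145.0, 336.0, 238.0] [572.  65. 115.] [[494.0, 15.0, 2.0], [711.0, 149.0, 217.0]]
side spacer 0.56 [337.0, 290.0, 349.0, 300.0] [ 676. -213.    7.] [[662.0, -226.0, -2.0], [689.0, -199.0, 11.0]]
side clip [(0.76, [254.8, 337.2]), (0.48, [275.5, 257.3]), (0.16, [234.8, 393.1])]
side rest [(0.7, [281.9, 305.7])]
side mill [(0.65, [281.5, 214.2])]
side hole_nominal [(0.61, [281.1, 166.5])]
side press_nominal [(0.77, [300.0, 170.7])]
```

```bash
python3 - <<'E'
import cv2,numpy as np
a=cv2.imread('pics/side.png')[125:365,190:370]; cv2.imwrite('pics/s2.png',cv2.resize(a,None,fx=2.5,fy=2.5,interpolation=2))
E
```

```text
(no output)
```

View pics/s2.png

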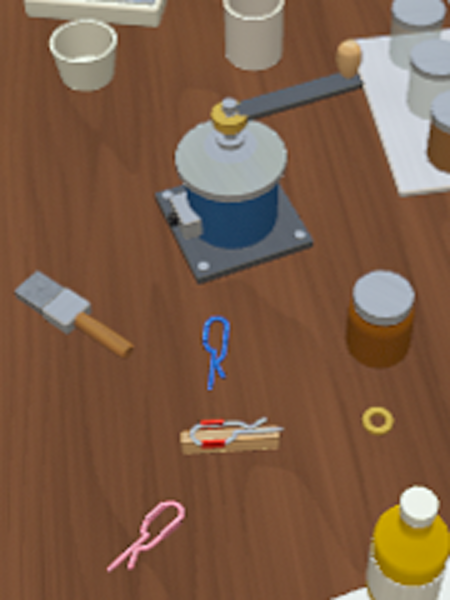

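The side view shows the real clip (grey wire, red grips) on the wooden rest at about full-frame pixel (275,298). The blue look-alike is at (276,265) and the pink one at (250,338). The spindle is near (282,167), with the crank arm running to the right. I choose the clip on the rest and will check it in a close crop.

```bash
python3 - <<'E'
from h import *
fs=[grab('scene'),grab('side')]
A=np.vstack([regpts(f,np.ones((420,560),bool)) for f in fs])
near=A[(abs(A[:,0]-640)<130)&(abs(A[:,1]-105)<90)]
for lo in range(140,250,6):
    m=near[(near[:,2]>=lo)&(near[:,2]<lo+6)]; print(lo,len(m),np.round(m.mean(0)) if len(m) else '')
cap=near[(near[:,2]>128)&(near[:,2]<142)]; print('cap',cap.mean(0), np.median(cap,0), np.ptp(cap,0))
arm=near[(near[:,2]>172)&(near[:,2]<204)]; arm=arm[arm[:,0]>595]
print('arm',len(arm),np.median(arm,0)); c=arm.mean(0); u,s,v=np.linalg.svd(arm[:,:2]-c[:2]); print(c,v[0],np.degrees(np.arctan2(v[0,1],v[0,0])))
kn=near[(near[:,2]>212)&(near[:,0]>650)]; print('knob',np.median(kn,0) if len(kn) else '')
r=fs[1]
print('hand_eye',np.round(eyes.grab_frame('wrist')['hand_eye'],2).tolist())
f=fs[1]; cl=A[(abs(A[:,0]-520)<60)&(abs(A[:,1]+213)<40)&(A[:,2]>15)]; c=cl.mean(0); u,s,v=np.linalg.svd(cl[:,:2]-c[:2]); print('rest',c,v[0],s)
E
```

```text
140 36 [572.  87. 143.]
146 81 [570.  87. 149.]
152 14 [568.  88. 155.]
158 1 [574.  90. 159.]
164 8 [571.  80. 169.]
170 40 [599.  89. 174.]
176 192 [644. 102. 180.]
182 915 [636. 109. 185.]
188 34 [598.  97. 191.]
194 69 [613. 104. 198.]
200 38 [675. 116. 203.]
206 40 [714. 124. 209.]
212 63 [714. 124. 215.]
218 52 [714. 124. 221.]
224 80 [713. 126. 227.]
230 77 [710. 127. 233.]
236 1 [707. 127. 236.]
242 0 
248 0 
cap [574.08154353  80.75619597 133.42481337] [578.5916761   78.30134408 133.88199782] [95.73662839 95.61869236 12.85198612]
arm 878 [659.91386292 114.07386924 184.33626054]
[662.31302901 113.59333314 184.37409831] [0.97420401 0.22566911] 13.042227436700049
knob [713.72786319 124.83413118 225.63911605]
hand_eye [[0.0, 0.96, 0.28, 73.15], [1.0, -0.0, -0.0, -0.42], [-0.0, 0.28, -0.96, -130.65], [0.0, 0.0, 0.0, 1.0]]
rest [ 520.37111629 -213.56333362   26.99706824] [ 0.99804023 -0.06257553] [644.36735377 169.84916671]
```

Call:
{"fn": "drive_tool", "kwargs": {"targets": ".28 -.176 .027 0 0 0;.28 -.176 .027 0 0 0;.28 -.176 .027 0 0 0;.28 -.176 .027 0 0 0;.28 -.176 .027 0 0 0;.28 -.176 .027 0 0 0;.28 -.176 .027 0 0 0;.28 -.176 .027 0 0 0;.28 -.176 .027 0 0 0;.28 -.176 .027 0 0 0;0 0 0 0 0 .237;0 0 0 0 0 .237", "claw": 0, "force": 30}}

```text
t: 3.4
tcp_pos: [511.1, -213.8, 201.8]
tool_rot: [3.141, -0.0, -0.064]
wrist_force: [-1.1, 0.0, -0.3]
grip_width: -0.1
gripper_force: 0.0
```

```bash
cat > clip.py <<'E'
from h import *
import sys
f=grab('wrist'); cv2.imwrite('pics/'+sys.argv[1],f['img'][:,:,::-1])
print(readout.read_state()['t'],np.round(pose(),3).tolist())
for q in ('clip','rest'):
    for r in eyes.cut_out('wrist',q):
        p=regpts(f,r['region']); print(q,round(r['score'],2),np.round(r['box']),np.round(np.median(p,0),1))
    for r in eyes.mark_of('wrist',q): print(q,round(r['score'],2),np.round(r['position'],1),onz(f,[r['position']],27.5 if q=='clip' else 0).round(1))
hsv=cv2.cvtColor(f['img'],cv2.COLOR_RGB2HSV); h,s,v=cv2.split(hsv)
m=(((h<5)|(h>174))&(s>190)&(v>100)).astype(np.uint8)
n,l,st,c=cv2.connectedComponentsWithStats(m)
for i in range(1,n):
    if st[i,4]>60:
        p=regpts(f,l==i); top=p[p[:,2]>np.percentile(p[:,2],60)]
        u,s_,v_=np.linalg.svd(p[:,:2]-p[:,:2].mean(0),full_matrices=False)
        print('red',c[i].round(1),st[i,4],np.median(p,0).round(1),p.min(0).round(1),p.max(0).round(1),v_[0].round(3),onz(f,[c[i]],30).round(1))
E
python3 clip.py w1.png
```

```text
3.45 [[0.998, -0.069, 0.0, 510.943], [-0.069, -0.998, -0.0, -214.156], [0.0, 0.0, -1.0, 201.824], [0.0, 0.0, 0.0, 1.0]]
clip 0.91 [330. 219. 381. 276.] [ 433.2 -300.8    6.8]
clip 0.67 [124. 163. 215. 191.] [521.4 -87.7   6.6]
clip 0.66 [263. 122. 288. 217.] [ 527.7 -214.    28.7]
clip 0.98 [276.5 196.1] [[ 503.1 -213.9   27.5]]
clip 0.81 [146.5 178.9] [[529.3 -84.6  27.5]]
clip 0.63 [346.3 236.6] [[ 454.  -285.    27.5]]
rest 0.58 [266. 124. 285. 222.] [ 517.5 -213.6   23.9]
rest 0.76 [275.2 174.3] [[ 520.4 -213.7    0. ]]
```

View pics/w1.png

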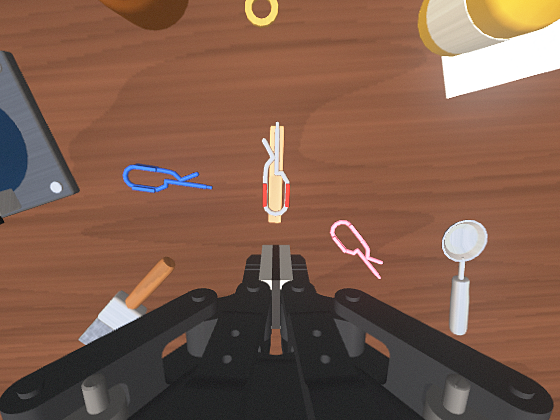

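The crop shows the grey clip with red grips on its rest. Its loop is at about (276,196), the straight leg's tip at (277,123), and the sprung leg is on the left. The blue (165,180) and pink (350,245) ones are decoys, so the choice is confirmed. Next I go to the mill.

Call:
{"fn": "drive_tool", "kwargs": {"targets": ".064 -.304 -.084 0 0 0;.064 -.304 -.084 0 0 0;.064 -.304 -.084 0 0 0;.064 -.304 -.084 0 0 0;.064 -.304 -.084 0 0 0;.064 -.304 -.084 0 0 0;.064 -.304 -.084 0 0 0;0 0 0 0 0 -.188;0 0 0 0 0 -.188;0 0 0 0 0 0"}}

```text
t: 4.9
tcp_pos: [596.8, 99.7, 290.0]
tool_rot: [3.142, 0.0, 0.234]
wrist_force: [-0.0, -0.6, 0.3]
grip_width: 0.1
gripper_force: 0.0
```

```bash
python3 - <<'E'
from h import *
f=grab('wrist'); cv2.imwrite('pics/w2.png',f['img'][:,:,::-1])
s=readout.read_state(); print(s['t'],s['tcp_pos'],s['tool_rot'],s['wrist_force'])
for q in ('hole_nominal','press_nominal','mill','crank'):
    for r in eyes.mark_of('wrist',q): print(q,round(r['score'],2),np.round(r['position'],1),onz(f,[r['position']],{'hole_nominal':184,'press_nominal':185}.get(q,0)).round(1))
A=regpts(f,np.ones((420,560),bool)); A=A[(abs(A[:,0]-640)<130)&(abs(A[:,1]-105)<90)]
hist,e=np.histogram(A[:,2],np.arange(125,260,3)); print(list(zip(e.astype(int),hist)))
arm=A[(abs(A[:,2]-185)<4)]; a=arm[(arm[:,0]>598)&(arm[:,0]<695)]
# edges
(cx,cy),(w,h),an=cv2.minAreaRect(a[:,:2].astype(np.float32)); print('rect',cx,cy,w,h,an,np.median(a[:,2]))
k=np.array([[*np.median(a[(a[:,0]>x)&(a[:,0]<x+8)],0)[:2]] for x in range(600,690,8)]); print(k.round(1).tolist(), np.polyfit(k[:,0],k[:,1],1))
sp=A[(A[:,2]>193)&(A[:,0]<600)]; print('spindle',len(sp),np.median(sp,0) if len(sp) else '',sp[:,2].max() if len(sp) else '')
kn=A[(A[:,2]>225)&(A[:,0]>680)]; print('knob',len(kn),np.median(kn,0),(kn.min(0)+kn.max(0))/2)
E
```

```text
4.95 [596.83886577  99.60460665 289.97056193] [-3.14154825e+00  1.15534719e-04  2.33072511e-01] [0.01035165 0.29471666 0.13220103]
hole_nominal 0.92 [279.1 240. ] [[571.   90.7 184. ]]
press_nominal 0.73 [272.8 173.5] [[624.  108.6 185. ]]Traceback (most recent call last):
  File "<stdin>", line 5, in <module>
ValueError: it knows: brush, clip, hole_nominal, honey_jar, mill, mug, oil, press_nominal, rest, spacer, spoon, tub
```

View pics/w2.png

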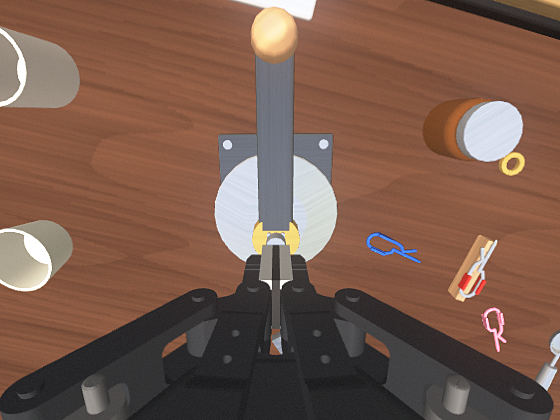

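The wrist view shows the crank arm straight up the image, columns 257–292, with its hub at (275,237) and knob at (275,35). The tool yaw is already aligned with it.

```bash
python3 - <<'E'
from h import *
f=grab('wrist')
A=regpts(f,np.ones((420,560),bool)); A=A[(abs(A[:,0]-640)<130)&(abs(A[:,1]-105)<90)]
arm=A[(abs(A[:,2]-185)<5)]; a=arm[(arm[:,0]>605)&(arm[:,0]<690)]
print('top z',np.percentile(a[:,2],[10,50,90]),len(a))
k=[]
for x in range(606,686,8):
    b=a[(a[:,0]>x)&(a[:,0]<x+8)]; k.append([x+4,(b[:,1].min()+b[:,1].max())/2,np.ptp(b[:,1])])
k=np.array(k); print(k.round(1).tolist(), np.polyfit(k[:,0],k[:,1],1))
kn=A[(A[:,2]>226)&(A[:,0]>680)]; print('knob',len(kn),(kn.min(0)+kn.max(0))/2,kn[:,2].max())
cap=A[abs(A[:,2]-136)<4]; 
(c,r)=cv2.minEnclosingCircle(cap[:,:2].astype(np.float32)); print('cap',c,r,np.median(cap[:,2]))
E
```

```text
top z [182.40251425 183.44627647 184.35685015] 4316
[[610.0, 103.1, 29.5], [618.0, 105.5, 30.1], [626.0, 107.3, 29.8], [634.0, 109.3, 29.4], [642.0, 111.2, 29.1], [650.0, 113.4, 29.8], [658.0, 115.3, 29.5], [666.0, 117.3, 29.1], [674.0, 119.2, 30.2], [682.0, 121.0, 30.1]] [  0.24798301 -47.93676927]
knob 1590 [711.04700724 128.20709136 230.69717119] 235.3902184897333
cap (572.3005981445312, 93.09222412109375) 38.586181640625 134.38228197485492
```

Call:
{"fn": "drive_tool", "kwargs": {"targets": ".051 -.001 .191 0 0 0;.051 -.001 .191 0 0 0;.051 -.001 .191 0 0 0;0 0 .0133 0 0 0;0 0 .0133 0 0 0;0 0 .0133 0 0 0;0 0 .0133 0 0 0;0 0 .0133 0 0 0;0 0 0 0 0 0"}}

```text
t: 6.28
tcp_pos: [619.4, 105.6, 194.9]
tool_rot: [3.141, -0.001, 0.235]
wrist_force: [-1.1, -0.3, 5.2]
grip_width: 0.2
gripper_force: 2.2
```

Call:
{"fn": "drive_tool", "kwargs": {"targets": "0 0 .01 0 0 0;0 0 .01 0 0 0;0 0 .01 0 0 0;0 0 .01 0 0 0;0 0 .01 0 0 0;0 0 .01 0 0 0;0 0 .01 0 0 0;0 0 0 0 0 0"}}

```text
t: 7.28
tcp_pos: [619.4, 105.6, 184.4]
tool_rot: [3.141, -0.001, 0.235]
wrist_force: [-1.0, 0.6, 4.6]
grip_width: -0.3
gripper_force: 2.6
```

Now 1 mm rows in short calls.

Call:
{"fn": "drive_tool", "kwargs": {"targets": "0 0 .0067 0 0 0;0 0 .0067 0 0 0;0 0 0 0 0 0"}}

```text
t: 7.65
tcp_pos: [619.4, 105.6, 182.3]
tool_rot: [3.141, -0.001, 0.235]
wrist_force: [-0.4, -0.2, 5.2]
grip_width: -0.3
gripper_force: 2.5
```

Call:
{"fn": "drive_tool", "kwargs": {"targets": "0 0 .0067 0 0 0;0 0 0 0 0 0"}}

```text
t: 7.9
tcp_pos: [619.4, 105.6, 181.3]
tool_rot: [3.141, -0.001, 0.235]
wrist_force: [-0.8, -0.3, 5.2]
grip_width: 0.3
gripper_force: 2.5
```

Call:
{"fn": "drive_tool", "kwargs": {"targets": "0 0 .0067 0 0 0;0 0 0 0 0 0"}}

```text
t: 8.15
tcp_pos: [619.4, 105.6, 180.3]
tool_rot: [3.141, -0.001, 0.235]
wrist_force: [-0.8, 0.3, 4.7]
grip_width: 0.0
gripper_force: 2.5
```

Call:
{"fn": "drive_tool", "kwargs": {"targets": "0 0 .0067 0 0 0;0 0 0 0 0 0"}}

```text
t: 8.4
tcp_pos: [619.4, 105.6, 179.3]
tool_rot: [3.141, -0.001, 0.235]
wrist_force: [-1.5, 0.7, 4.6]
grip_width: -0.0
gripper_force: 2.5
```

Call:
{"fn": "drive_tool", "kwargs": {"targets": "0 0 .0067 0 0 0;0 0 0 0 0 0"}}

```text
t: 8.65
tcp_pos: [619.4, 105.7, 178.3]
tool_rot: [3.141, -0.001, 0.235]
wrist_force: [-0.8, -0.2, 4.5]
grip_width: 0.2
gripper_force: 2.5
```

Call:
{"fn": "drive_tool", "kwargs": {"targets": "0 0 .0067 0 0 0;0 0 0 0 0 0"}}

```text
t: 8.9
tcp_pos: [619.4, 105.6, 177.3]
tool_rot: [3.141, -0.001, 0.235]
wrist_force: [-1.4, -0.1, 5.0]
grip_width: -0.0
gripper_force: 2.5
```

Call:
{"fn": "drive_tool", "kwargs": {"targets": "0 0 .0067 0 0 0;0 0 0 0 0 0"}}

```text
t: 9.15
tcp_pos: [619.4, 105.6, 176.3]
tool_rot: [3.141, -0.001, 0.235]
wrist_force: [-1.3, 0.7, 4.8]
grip_width: 0.1
gripper_force: 2.5
```

Call:
{"fn": "drive_tool", "kwargs": {"targets": "0 0 .0067 0 0 0;0 0 0 0 0 0"}}

```text
t: 9.4
tcp_pos: [619.4, 105.6, 176.1]
tool_rot: [3.141, -0.001, 0.235]
wrist_force: [-2.0, 0.3, 8.3]
grip_width: 0.1
gripper_force: 4.5
```

Call:
{"fn": "drive_tool", "kwargs": {"targets": "0 0 .004 0 0 0;0 0 0 0 0 0"}}

```text
t: 9.65
tcp_pos: [619.4, 105.6, 176.1]
tool_rot: [3.141, -0.001, 0.235]
wrist_force: [-3.3, -0.4, 12.7]
grip_width: 0.1
gripper_force: 5.8
```

Call:
{"fn": "drive_tool", "kwargs": {"targets": "0 0 .004 0 0 0;0 0 0 0 0 0"}}

```text
t: 9.9
tcp_pos: [619.4, 105.6, 176.1]
tool_rot: [3.141, -0.002, 0.235]
wrist_force: [-3.7, 1.3, 13.9]
grip_width: -0.2
gripper_force: 7.1
```

The crank is on its hard stop at TCP z 176.1. That puts the face at about 165.1 and the hole at about 183.1.

Call:
{"fn": "drive_tool", "kwargs": {"targets": "0 0 -.2 0 0 0;0 0 -.2 0 0 0;0 0 -.2 0 0 0;-.1785 .2705 .095 0 0 0;-.1785 .2705 .095 0 0 0;-.1785 .2705 .095 0 0 0;-.1785 .2705 .095 0 0 0;-.1785 .2705 .095 0 0 0;-.1785 .2705 .095 0 0 0;-.1785 .2705 .095 0 0 0;0 0 0 0 0 .19;0 0 0 0 0 .19", "claw": 0.65}}

```text
t: 11.4
tcp_pos: [502.3, -215.1, 162.8]
tool_rot: [-3.141, 0.001, -0.071]
wrist_force: [0.6, -0.1, -1.4]
grip_width: 55.7
gripper_force: 0.0
```

```bash
cat > c2.py <<'E'
from h import *
import sys
f=grab('wrist'); im=f['img']; cv2.imwrite('pics/'+sys.argv[1],cv2.resize(im[60:300,190:370,::-1],None,fx=2.5,fy=2.5))
s=readout.read_state(); print(s['t'],np.round(s['tcp_pos'],1),np.round(s['tool_rot'],3),robot.tip_extent,s['grip_width'])
for r in eyes.mark_of('wrist','clip'): print('clip',round(r['score'],2),np.round(r['position'],1),onz(f,[r['position']],27.5).round(1))
r_=im.astype(int); m=((r_[:,:,0]>130)&(r_[:,:,1]<70)&(r_[:,:,2]<70)).astype(np.uint8)
n,l,st,c=cv2.connectedComponentsWithStats(m); T=pose()
for i in range(1,n):
    if st[i,4]>40:
        p=regpts(f,l==i); t=p[p[:,2]>28]
        print('red',c[i].round(1),st[i,:],np.percentile(p[:,2],[5,50,95]).round(1),((t.min(0)+t.max(0))/2).round(1),onz(f,[c[i]],33).round(1))
E
python3 c2.py w3.png
```

```text
11.45 [ 502.5 -214.8  163. ] [-3.141e+00  1.000e-03 -7.300e-02] 11.0 55.46270736132602
clip 0.82 [354.4 242.8] [[ 454.5 -284.9   27.5]]
clip 0.76 [275.4 191.3] [[ 508.9 -214.9   27.5]]
clip 0.64 [124.  180.6] [[527.9 -82.8  27.5]]
```

View pics/w3.png

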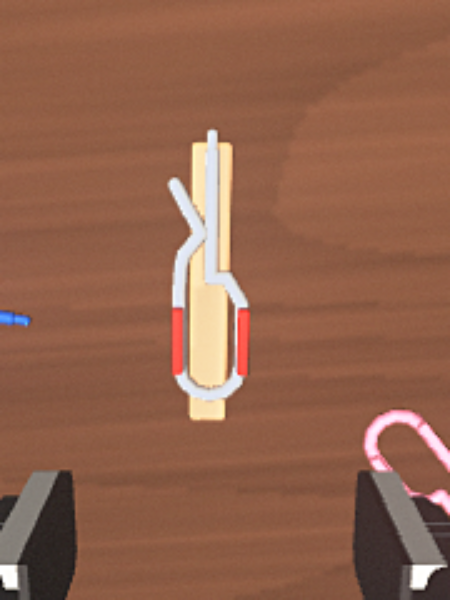

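The crop shows the grips at full-frame px (261,196.5) and (287,197), the straight leg's tip at (274.8,112.4), the leg's start at (274.4,170), and the loop's back at (273.6,219). The open fingers straddle the clip.

```bash
python3 - <<'E'
from h import *
f=grab('wrist')
g=onz(f,[[261.2,196.5],[287.2,196.8]],33.5); l=onz(f,[[274.8,112.4],[274.4,170],[273.6,219.2]],30)
print(g.round(1),g.mean(0).round(1),np.linalg.norm(g[0]-g[1]),l.round(1))
d=l[0]-l[1]; print('yaw leg',np.arctan2(d[1],d[0]),'len tip-back',np.linalg.norm(l[0]-l[2])); gd=g[0]-g[1]; print('yaw grips',np.arctan2(-gd[0],gd[1]))
v,u=np.mgrid[190:204,258:292]
p=pts(f,np.c_[u.ravel(),v.ravel()]); print(np.percentile(p[:,2],[5,50,95]).round(1)); print(f['img'][196,261],f['img'][197,287])
reg=np.zeros((420,560),bool); reg[110:225,255:292]=1; q=regpts(f,reg); q=q[q[:,2]>30.5];print('high pts',len(q),q.min(0),q.max(0))
c=g.mean(0); print('shift',toolshift(c-pose()[:3,3])*150)
E
```

```text
[[ 506.9 -201.7   33.5]
 [ 505.2 -224.3   33.5]] [ 506.  -213.    33.5] 22.634813361432677 [[ 576.2 -218.    30. ]
 [ 528.7 -214.6   30. ]
 [ 484.1 -211.    30. ]]
yaw leg -0.0712355129580511 len tip-back 92.36850344875072
yaw grips -0.075492740151713
[-1.5 24.1 33. ]
[255  96  85] [255  96  82]
high pts 246 [ 489.75938789 -227.28734064   30.50712285] [ 568.57694738 -198.80573891   34.18061426]
shift [  3.19963732  -1.45630587 129.76375267]
```

Call:
{"fn": "drive_tool", "kwargs": {"targets": ".018 -.01 .267 0 0 0;0 0 .267 0 0 0;0 0 .267 0 0 0;0 0 .123 0 0 0;0 0 0 0 0 0"}}

```text
t: 12.18
tcp_pos: [505.2, -212.4, 24.1]
tool_rot: [-3.14, 0.002, -0.062]
wrist_force: [0.2, -0.3, -0.3]
grip_width: 55.5
gripper_force: 0.0
```

Call:
{"fn": "drive_tool", "kwargs": {"targets": "0 0 0 0 0 0;0 0 0 0 0 0;0 0 0 0 0 0;0 0 0 0 0 0;0 0 0 0 0 0;0 0 0 0 0 0", "claw": 0.1, "force": 50}}

```text
t: 12.92
tcp_pos: [506.8, -213.6, 26.6]
tool_rot: [3.14, -0.003, -0.063]
wrist_force: [0.3, 0.1, 7.0]
grip_width: 25.6
gripper_force: 51.0
```

Call:
{"fn": "drive_tool", "kwargs": {"targets": "0 0 -.05 0 0 0;0 0 -.1 0 0 0;0 0 -.25 0 0 0;0 0 -.3 0 0 0;0 0 0 0 0 0"}}

```text
t: 13.55
tcp_pos: [507.8, -214.2, 134.0]
tool_rot: [3.137, -0.007, -0.063]
wrist_force: [-0.3, -0.1, -1.5]
grip_width: 25.9
gripper_force: 50.2
```

```bash
python3 - <<'E'
from h import *
s=readout.read_state(); print(s['t'],np.round(s['tcp_pos'],1),np.round(s['tool_rot'],3))
f=grab('wrist'); cv2.imwrite('pics/w4.png',cv2.resize(f['img'][110:330,190:370,::-1],None,fx=2.7,fy=2.7))
E
```

```text
13.55 [ 507.8 -214.2  134. ] [ 3.137 -0.007 -0.063]
```

View pics/w4.png

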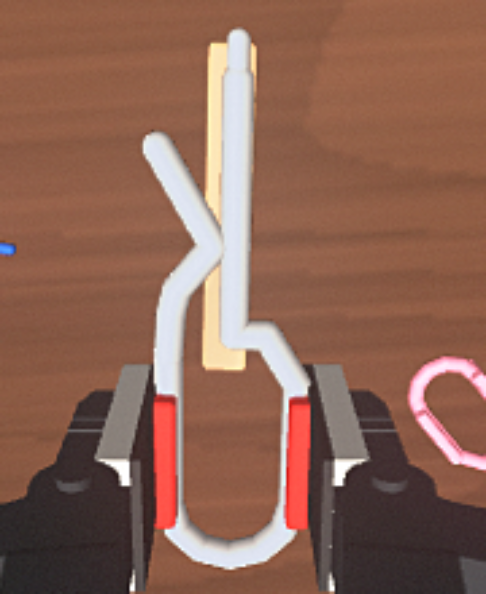

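The clip is held squarely by the red grips. Its leg runs from crop (235,340) to the tip at (238,37), which is full-frame (277,236) to (278,124). Now I measure the leg in the tool frame.

```bash
cat > leg.py <<'E'
from h import *
f=grab('wrist'); s=readout.read_state(); T=pose(); print(s['t'],np.round(s['tcp_pos'],1),np.round(s['tool_rot'],3))
im=f['img'].astype(int); L=[]
for v in range(124,232,6):
    row=im[v,262:300]; g=(row.min(1)>140)&(np.ptp(row,axis=1)<45)
    # last run = straight leg
    idx=np.nonzero(g)[0]
    if len(idx)==0: continue
    runs=np.split(idx,np.nonzero(np.diff(idx)>1)[0]+1); r=runs[-1]; u=262+(r[0]+r[-1])/2
    zz=np.array([f['range_z'][v,262+i] for i in r]); z=np.median(zz[zz>0])
    pc=rays(f,[[u,v]])[0]*z; p=f['hand_eye'][:3,:3]@pc+f['hand_eye'][:3,3]
    L.append([u,v,*p]); 
L=np.array(L); print(L.round(1).tolist())
for name,c in (('y',3),('z',4)): k=np.polyfit(L[:,2],L[:,c],1); print(name,'= slope,at0',k, 'res',np.abs(np.polyval(k,L[:,2])-L[:,c]).max())
E
python3 leg.py
```

```text
13.65 [ 505.5 -212.7  130.6] [ 3.141e+00 -1.000e-03 -6.400e-02]
[[278.0, 124.0, 68.8, 0.3, -1.2], [277.5, 130.0, 66.4, 0.1, -0.9], [278.0, 136.0, 64.0, 0.3, -1.5], [277.5, 142.0, 61.6, 0.1, -1.6], [277.0, 148.0, 59.2, -0.1, -1.7], [277.0, 154.0, 56.8, -0.1, -2.0], [277.0, 160.0, 54.2, -0.0, -1.5], [277.0, 166.0, 51.7, -0.0, -1.6], [277.0, 172.0, 49.3, -0.0, -2.2], [277.0, 178.0, 46.6, -0.0, -1.7], [277.0, 184.0, 44.0, -0.0, -1.8], [277.0, 190.0, 41.5, -0.0, -2.0], [272.0, 196.0, 38.7, -2.2, -1.7], [272.0, 202.0, 36.0, -2.2, -1.7], [276.5, 208.0, 33.4, -0.2, -2.0], [276.5, 214.0, 30.6, -0.2, -1.9], [276.0, 220.0, 27.7, -0.4, -1.5], [276.0, 226.0, 25.0, -0.4, -1.7]]
y = slope,at0 [ 0.02638635 -1.53269585] res 1.6577847889841448
z = slope,at0 [ 0.01096697 -2.19695007] res 0.5281354673024925
```

Call:
{"fn": "drive_tool", "kwargs": {"targets": "0 0 -.248 0 0 0;0 0 -.248 0 0 0;-.061 -.309 0 0 0 0;-.061 -.309 0 0 0 0;-.061 -.309 0 0 0 0;-.061 -.309 0 0 0 0;-.061 -.309 0 0 0 0;-.061 -.309 0 0 0 0;0 0 0 0 0 -.2025;0 0 0 0 0 -.2025;0 0 0 0 0 0;0 0 0 0 0 0"}}

```text
t: 15.15
tcp_pos: [468.0, 68.0, 203.6]
tool_rot: [-3.141, 0.002, 0.252]
wrist_force: [0.2, 0.4, -0.1]
grip_width: 25.8
gripper_force: 50.2
```

```bash
python3 leg.py; python3 - <<'E'
from h import *
f=grab('wrist'); cv2.imwrite('pics/w5.png',cv2.resize(f['img'][0:330,170:390,::-1],None,fx=1.8,fy=1.8))
E
```

```text
15.2 [468.2  68.  203.8] [-3.141e+00  1.000e-03  2.520e-01]
[[291.0, 124.0, 66.6, 9.7, 74.2], [280.5, 130.0, 62.7, 3.0, 75.6], [280.5, 136.0, 58.8, 3.0, 77.9], [291.5, 142.0, 54.6, 10.5, 80.5], [291.5, 148.0, 50.4, 10.7, 82.8], [291.5, 154.0, 46.0, 10.8, 85.0], [277.0, 160.0, 54.4, 0.3, -1.7], [277.0, 166.0, 51.9, 0.3, -1.7], [277.0, 172.0, 49.4, 0.3, -2.0], [277.0, 178.0, 46.8, 0.3, -1.7], [277.0, 184.0, 44.2, 0.3, -1.7], [276.5, 190.0, 41.6, 0.1, -1.9], [271.5, 196.0, 39.0, -2.1, -2.1], [271.5, 202.0, 36.3, -2.1, -2.0], [276.5, 208.0, 33.6, 0.1, -2.1], [276.5, 214.0, 31.0, 0.1, -2.3], [276.5, 220.0, 28.1, 0.1, -2.0], [276.5, 226.0, 25.3, 0.1, -2.0]]
y = slope,at0 [ 0.20001209 -6.59817988] res 8.226014523341885
z = slope,at0 [  2.18503273 -74.49762788] res 58.92505781223251
```

View pics/w5.png

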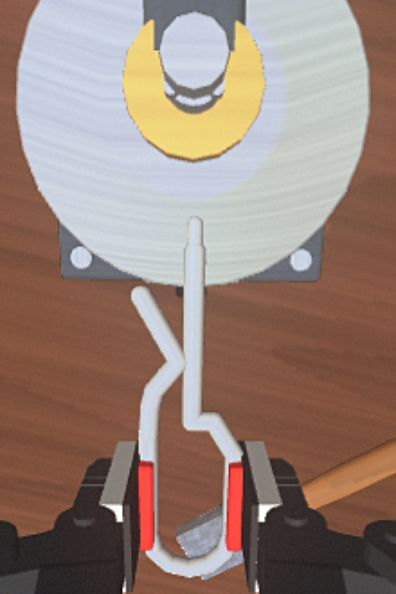

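The picture shows the clip leg pointing straight at the spindle: its tip is at full-frame (278,122), with the spindle top's disc centred at about (278.5,28).

```bash
python3 - <<'E'
from h import *
f=grab('wrist'); T=np.linalg.inv(pose())
def tool(p): return (p@T[:3,:3].T+T[:3,3]).round(2)
im=f['img'][:,:,::-1]
reg=np.zeros((420,560),bool); reg[0:75,240:320]=1
p=regpts(f,reg); sp=p[(p[:,2]>195)&(p[:,2]<204)]; print('spindle top',len(sp),np.median(sp[:,2])); t=tool(sp); print(t.min(0),t.max(0),(t.min(0)+t.max(0))/2)
hb=p[abs(p[:,2]-165)<5]; print('hub top z',np.median(hb[:,2]),len(hb))
reg[:]=0; reg[40:110,230:330]=1; h=tool(regpts(f,reg)); 
hsv=cv2.cvtColor(f['img'],cv2.COLOR_RGB2HSV); m=(hsv[:,:,0]>15)&(hsv[:,:,0]<32)&(hsv[:,:,1]>120); m[115:]=0; m[:,:230]=0; m[:,330:]=0
q=tool(regpts(f,m)); q=q[(abs(q[:,2]-np.median(q[:,2]))<3)]; print('hub',len(q),np.median(q,0),q.min(0),q.max(0))
v,u=np.nonzero(m); print('hub px cols',u.min(),u.max(),'rows',v.min(),v.max())
rows=[(r,)+tuple(np.nonzero(m[r])[0][[0,-1]]) for r in range(60,88,5) if m[r].any()]; print(rows)
for r,a,b in rows: print(tool(onz(f,[[(a+b)/2,r]],165.1)))
E
```

```text
spindle top 1375 197.95414596421696
[97.21 -7.38  3.82] [113.17   8.22   9.03] [105.19    0.42    6.425]
hub top z 164.04101170941203 3402
hub 2973 [99.65  0.41 39.95] [ 85.77 -19.09  37.69] [120.62  19.99  42.58]
hub px cols 238 316 rows 12 89
[(60, np.int64(241), np.int64(313)), (65, np.int64(243), np.int64(311)), (70, np.int64(247), np.int64(308)), (75, np.int64(250), np.int64(304)), (80, np.int64(255), np.int64(300)), (85, np.int64(261), np.int64(293))]
[[98.89  0.4  38.94]]
[[96.56  0.4  38.94]]
[[94.21  0.66 38.94]]
[[91.85  0.41 38.94]]
[[89.47  0.67 38.94]]
[[87.06  0.42 38.94]]
```

Call:
{"fn": "drive_tool", "kwargs": {"targets": "0 0 .0713 0 0 0;0 0 .0713 0 0 0;.07 0 0 0 0 0;.07 0 0 0 0 0;0 0 0 0 0 0;0 0 0 0 0 0"}}

```text
t: 16.05
tcp_pos: [488.9, 73.5, 183.1]
tool_rot: [-3.142, 0.0, 0.255]
wrist_force: [0.1, -0.6, -1.3]
grip_width: 25.9
gripper_force: 50.1
```

Call:
{"fn": "drive_tool", "kwargs": {"targets": ".0133 0 0 0 0 0;.0133 0 0 0 0 0;.0133 0 0 0 0 0;.0133 0 0 0 0 0;0 0 0 0 0 0"}}

```text
t: 16.68
tcp_pos: [496.8, 75.4, 183.0]
tool_rot: [3.142, -0.0, 0.255]
wrist_force: [0.8, -0.2, -1.2]
grip_width: 25.9
gripper_force: 50.1
```

Call:
{"fn": "drive_tool", "kwargs": {"targets": ".0133 0 .0035 0 0 0;.0133 0 0 0 0 0;.0133 0 0 0 0 0;0 0 0 0 0 0"}}

```text
t: 17.18
tcp_pos: [502.7, 77.0, 182.5]
tool_rot: [3.142, -0.0, 0.255]
wrist_force: [-0.0, 0.2, -1.0]
grip_width: 26.0
gripper_force: 50.1
```

Call:
{"fn": "drive_tool", "kwargs": {"targets": ".0133 0 0 0 0 0;.0133 0 0 0 0 0;.0133 0 0 0 0 0;0 0 0 0 0 0"}}

```text
t: 17.68
tcp_pos: [508.5, 78.4, 182.5]
tool_rot: [3.141, -0.0, 0.255]
wrist_force: [-0.6, 0.6, -0.6]
grip_width: 25.7
gripper_force: 50.1
```

Call:
{"fn": "drive_tool", "kwargs": {"targets": ".0133 0 0 0 0 0;.0133 0 0 0 0 0;.0133 0 0 0 0 0;0 0 0 0 0 0"}}

```text
t: 18.18
tcp_pos: [514.2, 80.0, 182.5]
tool_rot: [3.142, -0.0, 0.255]
wrist_force: [-0.8, 0.0, -1.6]
grip_width: 25.7
gripper_force: 50.1
```

Call:
{"fn": "drive_tool", "kwargs": {"targets": ".0133 .0001 0 0 0 0;.0133 .0001 0 0 0 0;.0133 .0001 0 0 0 0;0 0 0 0 0 0"}}

```text
t: 18.68
tcp_pos: [519.7, 81.6, 182.4]
tool_rot: [-3.141, 0.0, 0.255]
wrist_force: [-0.7, 1.0, -0.7]
grip_width: 26.1
gripper_force: 50.1
```

Call:
{"fn": "drive_tool", "kwargs": {"targets": ".01 .0001 0 0 0 0;.01 .0001 0 0 0 0;0 0 0 0 0 0"}}

```text
t: 19.05
tcp_pos: [522.3, 82.5, 182.3]
tool_rot: [-3.141, 0.001, 0.255]
wrist_force: [-2.3, 2.3, -1.0]
grip_width: 26.0
gripper_force: 50.0
```

Call:
{"fn": "drive_tool", "kwargs": {"targets": ".01 .0001 0 0 0 0;.01 .0001 0 0 0 0;0 0 0 0 0 0"}}

```text
t: 19.42
tcp_pos: [524.9, 83.3, 182.1]
tool_rot: [-3.14, 0.002, 0.255]
wrist_force: [-4.1, 2.4, -1.4]
grip_width: 26.1
gripper_force: 49.9
```

Call:
{"fn": "drive_tool", "kwargs": {"targets": ".01 .0001 0 0 0 0;.01 .0001 0 0 0 0;0 0 0 0 0 0"}}

```text
t: 19.8
tcp_pos: [526.3, 84.1, 181.8]
tool_rot: [-3.14, 0.005, 0.255]
wrist_force: [-6.2, 3.4, -1.2]
grip_width: 25.8
gripper_force: 49.9
```

Call:
{"fn": "drive_tool", "kwargs": {"targets": ".01 0 0 0 0 0;.01 0 0 0 0 0;0 0 0 0 0 0"}}

```text
t: 20.18
tcp_pos: [526.9, 84.4, 181.5]
tool_rot: [-3.139, 0.01, 0.255]
wrist_force: [-10.6, 0.8, 1.8]
grip_width: 26.0
gripper_force: 50.3
```

Call:
{"fn": "drive_tool", "kwargs": {"targets": ".01 0 0 0 0 0;0 0 0 0 0 0"}}

```text
t: 20.42
tcp_pos: [531.6, 85.4, 182.1]
tool_rot: [-3.14, 0.002, 0.254]
wrist_force: [-0.9, 6.5, -1.6]
grip_width: 25.9
gripper_force: 49.9
```

Call:
{"fn": "drive_tool", "kwargs": {"targets": ".01 0 0 0 0 0;0 0 0 0 0 0"}}

```text
t: 20.68
tcp_pos: [535.7, 86.4, 182.8]
tool_rot: [-3.14, -0.004, 0.254]
wrist_force: [-0.4, 6.4, -1.1]
grip_width: 25.6
gripper_force: 50.0
```

Call:
{"fn": "drive_tool", "kwargs": {"targets": ".01 0 0 0 0 0;.01 0 0 0 0 0;0 0 0 0 0 0"}}

```text
t: 21.05
tcp_pos: [538.0, 87.0, 182.6]
tool_rot: [-3.14, -0.002, 0.254]
wrist_force: [-1.7, 7.1, -2.0]
grip_width: 25.6
gripper_force: 50.0
```

Call:
{"fn": "drive_tool", "kwargs": {"targets": ".01 0 0 0 0 0;0 0 0 0 0 0"}}

```text
t: 21.3
tcp_pos: [539.6, 87.4, 182.7]
tool_rot: [-3.14, -0.003, 0.254]
wrist_force: [-0.8, 6.1, -0.2]
grip_width: 25.7
gripper_force: 50.0
```

Call:
{"fn": "drive_tool", "kwargs": {"targets": ".01 0 0 0 0 0;0 0 0 0 0 0"}}

```text
t: 21.55
tcp_pos: [542.1, 88.0, 183.1]
tool_rot: [-3.14, -0.005, 0.254]
wrist_force: [0.6, 7.6, -1.4]
grip_width: 26.5
gripper_force: 50.0
```

Call:
{"fn": "drive_tool", "kwargs": {"targets": ".01 0 0 0 0 0;0 0 0 0 0 0"}}

```text
t: 21.8
tcp_pos: [542.3, 88.1, 182.8]
tool_rot: [-3.14, -0.002, 0.254]
wrist_force: [-2.6, 5.5, -0.1]
grip_width: 26.0
gripper_force: 50.2
```

Call:
{"fn": "drive_tool", "kwargs": {"targets": ".01 0 0 0 0 0;0 0 0 0 0 0"}}

```text
t: 22.05
tcp_pos: [542.5, 88.3, 182.5]
tool_rot: [-3.14, 0.001, 0.254]
wrist_force: [-3.2, 4.8, -0.9]
grip_width: 25.6
gripper_force: 50.2
```

Call:
{"fn": "drive_tool", "kwargs": {"targets": ".01 0 0 0 0 0;0 0 0 0 0 0"}}

```text
t: 22.3
tcp_pos: [542.6, 88.4, 182.2]
tool_rot: [-3.14, 0.004, 0.254]
wrist_force: [-6.5, 2.7, 0.8]
grip_width: 25.7
gripper_force: 50.3
```

```bash
python3 - <<'E'
from h import *
f=grab('wrist'); s=readout.read_state(); print(s['tcp_pos'],s['wrist_force'])
cv2.imwrite('pics/w6.png',cv2.resize(f['img'][100:330,190:370,::-1],None,fx=2.5,fy=2.5))
E
```

```text
[542.62524422  88.34641133 182.20570899] [-5.72806808  4.60423619  1.34188898]
```

View pics/w6.png

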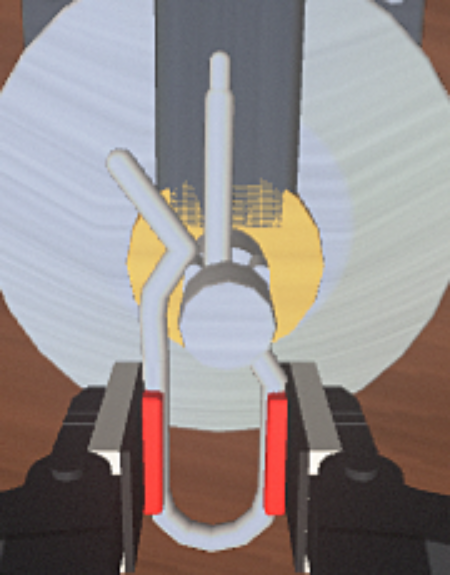

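The picture shows the leg through the spindle, with the tip beyond it at crop (218,60), the sprung leg's bump past the shank at (190,250), and the shoulder against the shank. I ease off the load and then let go.

Call:
{"fn": "drive_tool", "kwargs": {"targets": "-.008 -.006 0 0 0 0;0 0 0 0 0 0"}}

```text
t: 22.6
tcp_pos: [542.6, 88.4, 182.3]
tool_rot: [-3.141, 0.001, 0.254]
wrist_force: [-4.2, 2.8, -1.7]
grip_width: 25.9
gripper_force: 50.1
```

Call:
{"fn": "drive_tool", "kwargs": {"targets": "0 0 0 0 0 0;0 0 0 0 0 0;0 0 0 0 0 0;0 0 0 0 0 0", "claw": 0.6}}

```text
t: 23.1
tcp_pos: [543.7, 88.1, 182.7]
tool_rot: [3.141, -0.001, 0.254]
wrist_force: [-0.3, 0.1, -0.7]
grip_width: 51.1
gripper_force: 0.0
```

Call:
{"fn": "drive_tool", "kwargs": {"targets": "0 0 -.05 0 0 0;0 0 -.1 0 0 0;0 0 -.2 0 0 0;0 0 -.2 0 0 0;-.2 0 -.1 0 0 0;-.1 0 0 0 0 0;0 0 0 0 0 0;0 0 0 0 0 0"}}

```text
t: 24.1
tcp_pos: [500.1, 77.0, 279.6]
tool_rot: [-3.141, -0.0, 0.254]
wrist_force: [0.1, -1.0, -0.4]
grip_width: 51.6
gripper_force: 0.0
```

```bash
python3 - <<'E'
from h import *
f=grab('wrist'); s=readout.read_state(); print(s['t'],s['tcp_pos'],s['wrist_force'],s['grip_width'])
cv2.imwrite('pics/w7.png',cv2.resize(f['img'][0:300,150:400,::-1],None,fx=2,fy=2))
E
```

```text
24.15 [500.18829177  77.00362281 279.48049127] [ 0.96224705 -0.04798946  0.29742036] 51.4742402634116
```

View pics/w7.png

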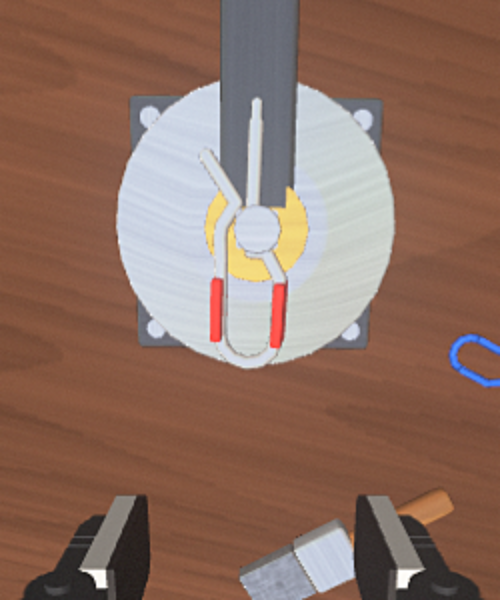

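The clip stands on its own: tip at crop (257,100), spindle at (257,230), loop's back at (248,365). One numeric check that it is home.

```bash
python3 - <<'E'
from h import *
f=grab('wrist'); c=lambda x,y:[150+x/2,y/2]
t,b=onz(f,[c(257,98),c(248,369)],183.1); s=onz(f,[c(257,230)],199.1)[0]
print(t,b,s,np.linalg.norm(t-b),'tip-sp',np.linalg.norm((t-s)[:2]),'back-sp',np.linalg.norm((b-s)[:2]))
E
```

```text
[611.42256749 104.18997336 183.1       ] [520.94308706  83.82018727 183.1       ] [570.35907234  93.52815755 199.1       ] 92.74408101936314 tip-sp 42.42505097788453 back-sp 50.36054296672335
```

```bash
python3 -c "
from workcell import order; print(order.finish_job())"
```

```text
the job is handed in; nothing more can be done
None
```

The crank is pressed down onto its hard stop, and the clip's straight leg is through the spindle hole and released. The sprung leg has snapped past the shank, and the last camera check put the leg tip 42.4 mm beyond the spindle axis (42 mm when home). I handed the job in at about 24 s with the robot clear of everything; the hand-in returned no verdict.

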